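# Unhook the cuvette rack from the thermostat unit

## Robot

A 6-joint arm with a two-finger parallel gripper is mounted at the origin on the work surface. World frame = base frame: x ahead of the robot, y to its left, z up, the work surface at z = 0. Lengths are in m, angles in degrees, forces in N, time in s.
With the tool pointing down it reaches from about 0.3 to 0.75 m from the base axis. Payload 8.5 kg.
Tool frame: the origin (TCP) lies on the centre line of the jaws, within the pads' length; the fingertips stand 19 mm ahead of it and the grasp point (between the pads) is the TCP; z points along the fingers, y is the line along which they close (so a half turn about z gives the same grasp; the last joint's range is limited). The gripper opens to 88 mm and grips with 3 to 60 N. Pads are 18 mm wide; open, the fingers measure 123 mm over their backs; the gripper's body (75 mm by 187 mm) begins 45 mm behind the grasp point.
Start: joints at [60.659, 21.807, 74.336, -0, 83.858, -12.336], TCP at [0.161, 0.526, 0.258] pointing down, gripper open.
Joint ranges: [-178.18, 178.18], [-50.72, 133.34], [12.68, 142.11], [-81.47, 261.47], [9.98, 163.14], [-165.26, 165.26]. Speed limits (degrees/s): [136.94, 136.94, 180, 180, 180, 180].

## Interface

Orientations are given as [roll, pitch, yaw] about the fixed x, y, z axes, in that order (R = Rz(yaw) Ry(pitch) Rx(roll)).
In Python, from plant import r gives the robot as it stands. Calls block until the motion is done:
- r.move_to(position, orientation): joint-space move of the TCP to a pose.
- r.movel(position, rot=None, feed=0.15, until_force=None): straight line of the TCP; rot=None keeps the orientation; feed is the mean speed in m/s. With until_force (N) it stops when the force on the tool has changed by that much, and returns True; else False.
- r.move_joints(angles): joint-space move.
- r.set_gripper(opening, f_grip=None): finger opening in m; f_grip is the grip in N (None keeps the last); returns when the fingers have stopped.
- r.sleep(seconds).
- r.inverse_kinematics(position, orientation): joint angles nearest the present ones, or None.
- r.grab_frame(name): name is "side" or "top" or "wrist"; returns (picture, depth): 400x640x3 uint8, blue, green, red; 400x640 float32, m along the optical axis (not along the pixel's ray), 0 where there is no reading.
- r.camera_params(name): a dict with "K" (3x3 intrinsics, pixels), "dist_coeffs" ([k1, k2, p1, p2, k3] as OpenCV has them; the pictures are not rectified), "T" (4x4, takes a point from camera to world coordinates). Camera axes: x right, y down, z forward; pixel columns grow to the right and rows downward; lengths in m; the calibration is good to about 2 mm. A picture is of the moment at which its call begins: read the wrist's pose just before it. camera_params takes no time and is no camera call; for the wrist camera it gives the pose at the moment of the call.
A pose or a line that the arm cannot do raises r.Unreachable and nothing moves.
- r.hand_in(): hands the job in; it is judged then, once.
Readings, each from a call of its own:
- r.read_t(): time.
- r.read_qpos(): joint angles.
- r.read_joint_velocities(): joint speeds.
- r.read_joint_torque(): joint torques, N m.
- r.read_tool_pos(): TCP position.
- r.read_ee_rot(): TCP orientation.
- r.read_ft_force(): force on the tool from outside, world axes, zero at the start.
- r.read_torque(): the same for the moment, N m.
- r.read_width(): finger opening in m.
- r.read_gripper_force(): force on a finger pad.
Only numpy, scipy, OpenCV 4.12 (cv2) and the standard library are available. Lean on these libraries where they do the work, as an engineer would, in place of code of your own. Each camera call takes 0.05 s, during which the arm holds its last target. There are 200 camera calls.

## Task

The cuvette rack hangs by two keyhole slots on the studs of the thermostat unit. Take it by its handle, slide it straight up until the stud heads are at the wide ends of the slots, draw it off, and stand it gently in the shallow steel tray, its underside flat on the tray floor, and let go. Keep the rack upright all the way and leave the well block and both bottles where they stand.

Things in the scene. Friction and masses are not known exactly. Their poses are not given: they have to be found in the camera images.
- unit: Thermostat unit, fixed: white housing 120 deep x 270 wide x 165 high mm. Origin on the bench under the middle of its upright stud face; x points straight out of that face, away from the housing and roughly away from the robot, y along the face, z up. Two headed steel studs stick out of the face.
- stud_left (a point): Middle of the outer end of the stud at the unit's y = +35 mm, 150 mm above the bench, 10 mm out of the face. Each stud lies along the unit's x: neck 6 mm diameter and 6 mm long, then a head 15 mm diameter and 4 mm thick.
- stud_right (a point): The same point of the other stud, at the unit's y = -35 mm.
- rack: Cuvette rack, loose, about 0.32 kg. Origin: bottom middle of the back face of its upright plate; x to its front, y along its length, z up. Aluminium plate 4 thick, 130 long, 100 high mm; before it a black block to x = 36 mm, 40 high, four cuvettes up to z = 62. Starts hung on the studs, its underside 70 mm above the bench, axes along the unit's (leaning up to 0.05 rad by its play).
- keyhole_left (a point): Centre of the wide end of the keyhole at the rack's y = +35 mm, 56 mm above its underside: an eight-sided hole 21 mm across. From it a 9 mm wide slot runs up to 83 mm. Hung, the neck is in the top of the slot; raising the rack 24 mm brings the head opposite the wide end (3 mm play each way). The rack is then free once drawn 12 mm along the unit's x.
- keyhole_right (a point): The same point of the other, equal keyhole, at the rack's y = -35 mm.
- rack_handle (a point): Place to grip the rack: an upright aluminium strip at its middle, 12 mm thick along the rack's y, 24 mm along its x, bare on both sides from z = 100 to 135 mm. Grip it across y. This point is at x = 20, y = 0, z = 120 mm of the rack. At the start it is 20 mm out from the unit's face, 190 mm above the bench and 25 mm above the unit's top.
- rack_foot (a point): Middle of the rack's underside, 120 mm below the handle point and 2 mm behind it: x = 18, y = 0, z = 0 mm of the rack.
- tray: Shallow steel tray, fixed: outside 90 (x) x 180 (y) x 16 high mm, walls 4 mm, so the inside is 82 x 172 mm. Origin at the middle of its underside, z up. The rack fits with its length along the tray's y, either way round.
- tray_in (a point): Middle of the tray's inner floor, where the rack's underside is to rest.
- wellblock: Bystander: loose white moulded block 100 x 170 x 40 mm with eight square wells. Origin at the middle of its underside. Tray and well block stand one to the left and one to the right, either way.
- clear_bottle: Bystander: clear glass bottle, 56 mm diameter, 100 mm high, blue cap. Origin at the middle of its base.
- amber_bottle: Bystander: amber glass bottle with black cap, 52 mm diameter, 95 mm high. Origin at the middle of its base.

How it is judged (in metres and radians):
On the way, in this order (a step that is already met when the one before it is completed fails the run):
1. the rack is slid up so that the stud heads are at the wide ends of the keyholes, still on the studs (z of rack in the frame of unit above 0.089 m and x of rack in the frame of unit below 0.006 m), for 0.05 s.
2. the rack is drawn off the studs (x of rack in the frame of unit above 0.012 m and angle between rack's own z axis and vertical below 0.4 rad), for 0.05 s.
At the end, for the whole second after the job is handed in: The rack stands at rest in the tray, its underside within 4 mm of the tray floor, within 30 mm of the tray's middle along each tray axis and within 0.05 rad of upright; the well block and bottles are within 20 mm of where they stood (z of rack_foot in the frame of tray_in between -0.004 and 0.004 m and x of rack_foot in the frame of tray_in between -0.03 and 0.03 m and y of rack_foot in the frame of tray_in between -0.03 and 0.03 m and angle between rack's own z axis and vertical below 0.05 rad and linear speed of rack below 0.01 m/s and distance of each of wellblock, clear_bottle, amber_bottle from where it was at the start of the episode below 0.02 m); the robot touches nothing.
It fails at once if the rack tips more than 0.5 rad from upright (angle between rack's own z axis and vertical above 0.5 rad).
It fails at once if the rack is banged or pressed hard into the tray (contact force between rack and tray above 60 N).
It fails at once if the rack is dropped: off the studs it falls free, touching nothing, while more than 6 mm above the level of the tray's floor (z of rack_foot in the frame of tray_in above 0.006 m and x of rack in the frame of unit above 0.02 m and contact force between rack and anything else below 0.05 N and linear speed of rack above 0.1 m/s).
It fails at once if the well block or a bottle is pushed more than 20 mm (distance of any of wellblock, clear_bottle, amber_bottle from where it was at the start of the episode above 0.02 m).
It also fails if it takes over 43 s, if anything falls off the work surface, if the arm or the gripper's body presses on something with over 40 N, if the wrist force passes 120 N, or if a joint passes its speed limit or range.

## Working session

There is one attempt and no reset: what is moved stays moved. The work goes in short steps, each a Python script; the robot and the scene stay as the last script left them, time stands still between calls to the robot, and variables do not carry over. Pictures are saved under pics/ and viewed, at most 10 in all, crops included, and the job is handed in when it is done.

```bash
ls; mkdir -p pics; python3 - <<'E'
from plant import r
import cv2,numpy as np
for n in ("side","top"):
    im,d=r.grab_frame(n); cv2.imwrite(f"pics/{n}0.png",im); np.savez(f"{n}0.npz",im=im,d=d)
    p=r.camera_params(n); print(n,p["K"].round(1).tolist(),np.round(p["dist_coeffs"],3),p["T"].round(3).tolist(), (d>0).mean())
print(r.read_t())
E
```

```text
pics
side [[406.1, 0.0, 321.9], [0.0, 406.1, 193.4], [0.0, 0.0, 1.0]] [-0.072  0.     0.     0.     0.   ] [[-0.788, -0.414, 0.455, 0.255], [-0.615, 0.508, -0.603, 0.439], [0.018, -0.755, -0.655, 0.593], [0.0, 0.0, 0.0, 1.0]] 0.9964140625
top [[487.6, 0.0, 321.0], [0.0, 487.6, 203.4], [0.0, 0.0, 1.0]] [-0.086  0.     0.     0.     0.   ] [[-0.026, -0.987, 0.158, 0.446], [-1.0, 0.024, -0.017, 0.016], [0.013, -0.158, -0.987, 1.076], [0.0, 0.0, 0.0, 1.0]] 0.9961640625
0.1
```

View pics/top0.png

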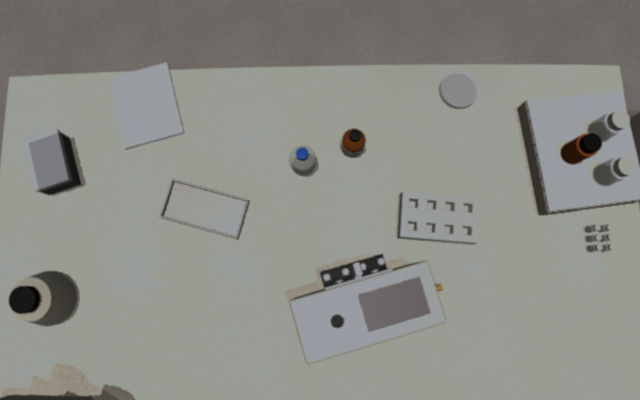

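View pics/side0.png

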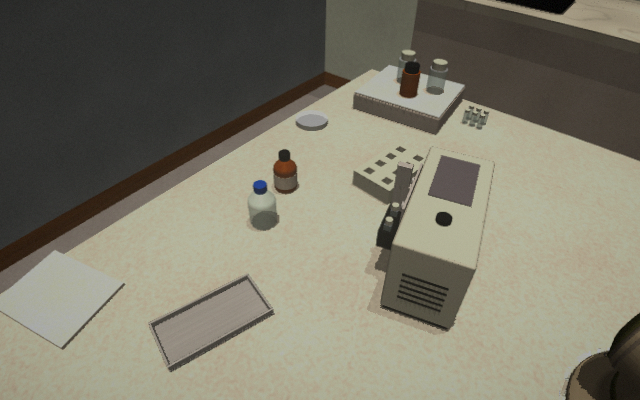

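The top view shows the tray at about (205,209), the rack handle at (357,268) in front of the unit, bottles at (303,159) and (354,141), and the well block at (438,217). The side view agrees. Next I measure with the depth.

```bash
cat > h.py <<'E'
import cv2,numpy as np
def cloud(d,p):
    h,w=d.shape; K=p["K"]; D=np.array(p["dist_coeffs"])
    uv=np.stack(np.meshgrid(np.arange(w),np.arange(h)),-1).reshape(-1,1,2).astype(np.float64)
    n=cv2.undistortPoints(uv,K,D).reshape(h,w,2)
    P=np.dstack([n*d[...,None],d]); T=p["T"]
    P=P@T[:3,:3].T+T[:3,3]; P[d<=0]=np.nan
    return P
def biggest(m,k=1):
    n,l,s,c=cv2.connectedComponentsWithStats(m.astype(np.uint8))
    o=1+np.argsort(-s[1:,4])[:k]
    return [(l==i,s[i]) for i in o]
def rect(xy):
    return cv2.minAreaRect((xy*1000).astype(np.float32))
E
python3 - <<'E'
from plant import r
from h import *
for n in ("top","side"):
    z=np.load(n+"0.npz"); P=cloud(z["d"],r.camera_params(n)); Z=P[...,2]
    print(n,"bench",np.nanmedian(Z))
    roi=np.zeros(Z.shape,bool)
    R=(P[...,0]>.15)&(P[...,0]<.75)&(P[...,1]>-.3)&(P[...,1]<.45)
    for nm,m in dict(unit=R&(abs(Z-.165)<.006),handle=R&(Z>.188),handtop=R&(abs(Z-.205)<.006),low=R&(Z>.008)&(Z<.022),wb=R&(abs(Z-.04)<.006),bott=R&(Z>.07)&(Z<.11)).items():
        for b,s in biggest(m,3 if nm in("bott","low") else 1):
            if s[4]<15: continue
            q=P[b]; print(nm,s[:5],"z",q[:,2].mean().round(4),"mean",q.mean(0).round(4),"rect",np.round(np.hstack([*rect(q[:,:2])[:2],rect(q[:,:2])[2]]),1))
z=np.load("top0.npz")
cv2.imwrite("pics/crop.png",cv2.resize(z["im"][150:370,150:490],None,fx=2.3,fy=2.3,interpolation=cv2.INTER_CUBIC))
E
```

```text
top bench -0.00013281140594023633
unit [ 290  261  156  103 9480] z 0.1652 mean [ 0.3887 -0.08    0.1652] rect [391.7 -79.8 128.  269.8  14.4]
handle [352 262  10  15 101] z 0.2038 mean [ 0.4654 -0.0587  0.2038] rect [465.5 -59.   23.5  12.3  16.5]
handtop [352 262  10  15  95] z 0.2044 mean [ 0.4655 -0.059   0.2044] rect [465.5 -59.1  23.5  12.1  16.4]
low [159 179  90  60 526] z 0.0148 mean [0.6123 0.2593 0.0148] rect [611.6 257.4 181.9  91.1  73.1]
low [397 193   4  45  52] z 0.0152 mean [ 0.5835 -0.1722  0.0152] rect [ 586.5 -172.6    1.7   98.7   83.5]
low [427 202   8   7  48] z 0.0122 mean [ 0.6066 -0.2446  0.0122] rect [ 606.2 -244.2   13.6   13.8   84.8]
wb [ 399  191   63   51 2310] z 0.0397 mean [ 0.5774 -0.2354  0.0397] rect [ 578.4 -238.4  134.   101.4   83.7]
bott [293 147  20  20 294] z 0.0858 mean [0.7046 0.0356 0.0858] rect [708.2  35.9  40.4  41.9  88.7]
bott [358 254  29  23 208] z 0.1083 mean [ 0.475  -0.097   0.1083] rect [475.5 -96.8  33.1  51.9  14.2]
bott [320 263  33  22 198] z 0.1081 mean [ 0.4605 -0.0257  0.1081] rect [458.1 -29.6  32.7  65.8  14.1]
side be
[... 385 characters left out ...]
0138 mean [0.6074 0.2623 0.0138] rect [609.4 258.8 181.2  92.4  73. ]
low [380 301  72  28 247] z 0.0175 mean [0.3518 0.0508 0.0175] rect [353.2  51.1 118.8   5.8  13.9]
low [352 177  40  25 200] z 0.0149 mean [ 0.5799 -0.1717  0.0149] rect [ 583.8 -171.9  101.3   14.7    1.5]
wb [ 353  148   68   45 1200] z 0.0391 mean [ 0.5833 -0.2276  0.0391] rect [ 577.6 -236.2  134.6  103.5   84. ]
bott [ 384  265   81   44 1342] z 0.0908 mean [0.352  0.0509 0.0908] rect [353.4  50.4 119.4   7.4  14.5]
bott [376 214  24  36 412] z 0.0976 mean [ 0.4511 -0.0034  0.0976] rect [456.1 -18.4  30.2  50.7  14.1]
bott [251 180  20  24 323] z 0.0856 mean [0.7015 0.0431 0.0856] rect [704.1  42.   37.   32.8  27.9]
```

View pics/crop.png

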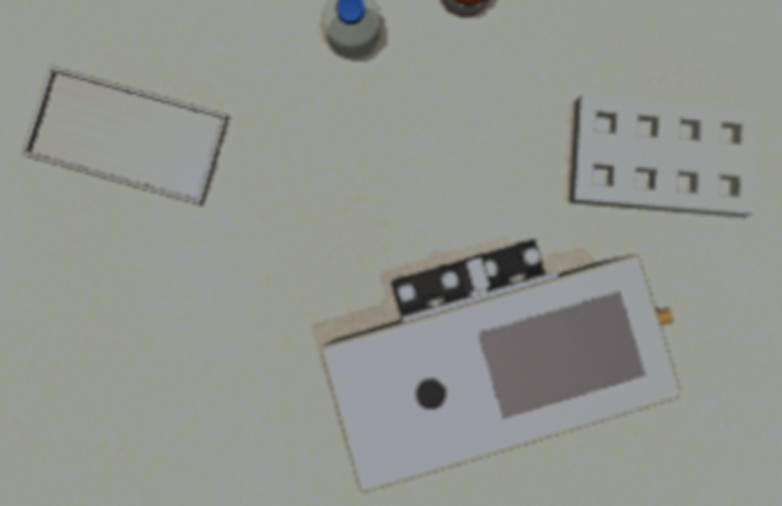

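Both cameras agree: the handle is at (0.465,-0.0587) with yaw of about 14.4°, and the tray is at (0.6105,0.258) with yaw of about -17°. The crop confirms the rack hangs clear of everything. I'll go and grip it.

```bash
python3 - <<'E'
from plant import r
import numpy as np
best=min((0,180,-180),key=lambda o:(lambda a:1e3 if any(q is None for q in a) else max(abs(q[5]) for q in a))([r.inverse_kinematics(p,[180,0,y+o]) for p,y in (([.465,-.0587,.3],14.4),([.611,.258,.12],-17))]))
print("offset",best,r.read_ee_rot())
r.move_to([.465,-.0587,.29],[180,0,14.4+best])
r.movel([.465,-.0587,.191],feed=.08,until_force=6)
print(r.read_tool_pos(),r.read_ft_force())
f0=np.array(r.read_ft_force())
r.set_gripper(0.0,f_grip=4)
print("w",r.read_width(),"dF",np.array(r.read_ft_force())-f0,"M",r.read_torque(),r.read_gripper_force())
import cv2
im,d=r.grab_frame("side"); cv2.imwrite("pics/g1.png",im[100:300,280:560].repeat(2,0).repeat(2,1)); print(r.read_t())
E
```

```text
offset 0 [-1.79928094e+02 -1.60191213e-02  1.62993053e+02]
[ 0.46519202 -0.05877681  0.19138407] [-0.10186165  0.35967405 -0.20373617]
w 0.012072578168478563 dF [ 1.5298429  -1.55898956 -0.79180956] M [-0.07192313 -0.03047456 -0.04857083] 3.998258353312849
5.025
```

View pics/g1.png

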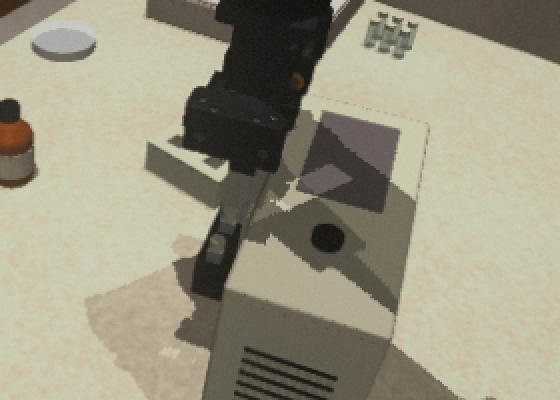

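The fingers hold the handle at 12.1 mm width, with the jaws centred on it at about (235,190) in the crop, and the side forces are small. I'll firm the grip and slide up.

```bash
python3 - <<'E'
from plant import r
import numpy as np
r.set_gripper(0.0,f_grip=35)
F=lambda:np.round(r.read_ft_force(),2)
p=np.array(r.read_tool_pos()); print(p,F())
for dz in (.008,.016,.024):
    hit=r.movel(p+[0,0,dz],feed=.03,until_force=15); print(dz,hit,r.read_tool_pos(),F(),r.read_width())
    if hit: break
r.sleep(.15); print(F(),r.read_torque(),r.read_t())
import cv2
im,d=r.grab_frame("side"); np.savez("lift.npz",d=d,im=im); cv2.imwrite("pics/l1.png",im[100:300,280:560].repeat(2,0).repeat(2,1))
E
```

```text
[ 0.46514603 -0.05874854  0.1910486 ] [ 0.87 -1.52 -0.84]
0.008 False [ 0.46493424 -0.05861742  0.19906361] [ 0.98  0.1  -3.09] 0.011777314918688022
0.016 False [ 0.46506799 -0.05873772  0.2071926 ] [-0.11  0.19 -4.5 ] 0.011470800342251987
0.024 False [ 0.46513298 -0.05875023  0.2151814 ] [-0.19  0.43 -3.7 ] 0.012179773630297742
[ 0.07 -0.03 -4.18] [-0.04014774  0.0845073  -0.00962033] 6.6417
```

It rose freely and carries its own weight. Next I draw it off along the unit's x.

```bash
python3 - <<'E'
from plant import r
import numpy as np,cv2
F=lambda:np.round(r.read_ft_force(),2)
a=np.radians(14.4); u=np.array([np.cos(a),np.sin(a),0])
p=np.array(r.read_tool_pos())
for d in (.006,.012,.02,.04):
    hit=r.movel(p+d*u,feed=.03,until_force=6); print(d,hit,r.read_tool_pos(),F(),r.read_torque(),r.read_width())
    if hit: break
im,d=r.grab_frame("side"); cv2.imwrite("pics/d1.png",im[100:300,280:560].repeat(2,0).repeat(2,1)); print(r.read_t())
E
```

```text
0.006 False [ 0.47103917 -0.05715456  0.21482364] [-0.5   0.91 -4.39] [-0.02368662  0.12441974  0.02564846] 0.012030254929801008
0.012 False [ 0.47683595 -0.05566841  0.2148556 ] [-0.35 -0.19 -3.82] [-0.02854407  0.18065838 -0.01135261] 0.011955240191043322
0.02 False [ 0.48456611 -0.05370056  0.21485106] [ 0.12  0.28 -4.31] [-0.0629028   0.14437156 -0.04331013] 0.011598126369699834
0.04 False [ 0.50373845 -0.04876486  0.21488657] [ 0.37 -0.45 -4.62] [-0.03647774  0.087395   -0.02710245] 0.011870864866339502
8.675
```

View pics/d1.png

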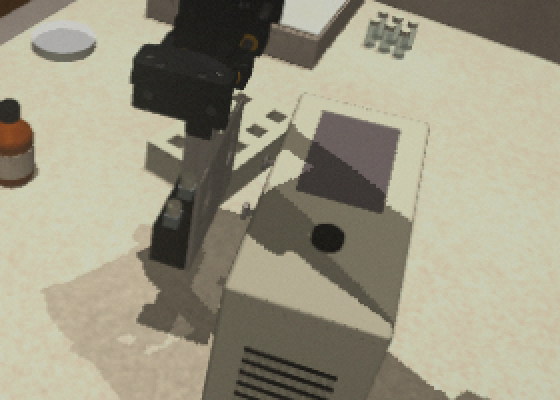

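The rack hangs free and upright off the studs (studs visible at about (245,210)). Next I carry it over the tray and lower it.

```bash
python3 - <<'E'
from plant import r
import numpy as np,cv2
F=lambda:np.round(r.read_ft_force(),2)
p=np.array(r.read_tool_pos())
r.movel(p+[.03,.008,.035],feed=.1)
x,y=.6124,.2574
r.movel([x,y,.25],rot=[180,0,-17],feed=.12)
r.movel([x,y,.145],feed=.07); print(r.read_tool_pos(),F(),r.read_ee_rot(),r.read_t())
im,d=r.grab_frame("side"); cv2.imwrite("pics/t1.png",im[150:390,100:380].repeat(2,0).repeat(2,1))
hit=r.movel([x,y,.117],feed=.015,until_force=3); print(hit,r.read_tool_pos(),F(),r.read_torque(),r.read_t())
im,d=r.grab_frame("side"); cv2.imwrite("pics/t2.png",im[150:390,100:380].repeat(2,0).repeat(2,1))
E
```

```text
[0.61255399 0.25745856 0.14546837] [ 0.64 -0.09 -4.15] [-1.79975075e+02 -4.26890165e-02 -1.69974289e+01] 13.6583
True [0.61230874 0.25736899 0.12531412] [-0.12 -0.22  6.19] [-0.02603754  0.23688172  0.00781046] 14.9417
```

View pics/t2.png

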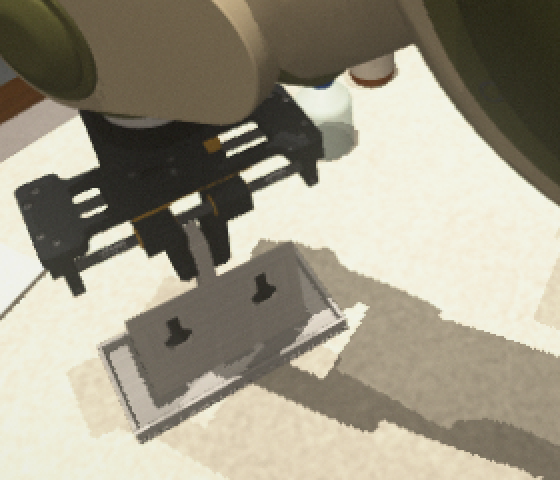

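The rack stands inside the tray, with contact at the expected height (TCP 0.125) and about 10 N of pressure. I'll ease the grip, release, retreat and check.

```bash
python3 - <<'E'
from plant import r
from h import *
F=lambda:np.round(r.read_ft_force(),2)
r.set_gripper(0.0,f_grip=3); r.sleep(.3); print(F(),r.read_tool_pos())
r.set_gripper(.04); r.sleep(.3); print(F(),r.read_width())
p=np.array(r.read_tool_pos())
r.movel(p+[0,0,.1],feed=.08); r.movel(p+[-.2,-.05,.2],feed=.2)
r.sleep(.3); print(F(),r.read_t())
z=[]
for n in ("top","side"):
    im,d=r.grab_frame(n); P=cloud(d,r.camera_params(n)); Z=P[...,2]
    R=(P[...,0]>.5)&(P[...,0]<.72)&(P[...,1]>.15)&(P[...,1]<.36)
    for nm,lo,hi in (("handle",.115,.15),("platetop",.098,.109),("mid",.03,.1)):
        b=R&(Z>lo)&(Z<hi); q=P[b]
        if len(q)>10: print(n,nm,len(q),q.mean(0).round(4),"zmax",np.percentile(q[:,2],90).round(4),np.round(np.hstack([*rect(q[:,:2])[:2],rect(q[:,:2])[2]]),1))
    cv2.imwrite(f"pics/end_{n}.png",im)
E
```

```text
[1.48 2.44 5.25] [0.61188623 0.25748275 0.12397425]
[-0.07  0.32 -0.57] 0.03991778713248446
[-0.04 -0.39 -0.08] 19.3833
top handle 121 [0.6119 0.2554 0.1343] zmax 0.1402 [612.6 257.   13.8  24.1  73. ]
top platetop 172 [0.5972 0.2597 0.1033] zmax 0.1061 [608.3 258.  130.5  31.8  73.5]
top mid 815 [0.6073 0.2492 0.0544] zmax 0.0816 [610.2 256.1 130.1  37.5  72.2]
side handle 214 [0.6068 0.26   0.1327] zmax 0.1396 [610.1 258.3  11.1  24.5  73.1]
side platetop 490 [0.5946 0.265  0.1025] zmax 0.1048 [605.9 259.3 130.7  31.9  73.5]
side mid 2464 [0.5945 0.2653 0.0645] zmax 0.0937 [606.1 259.1 131.3  34.3  72.9]
```

View pics/end_side.png

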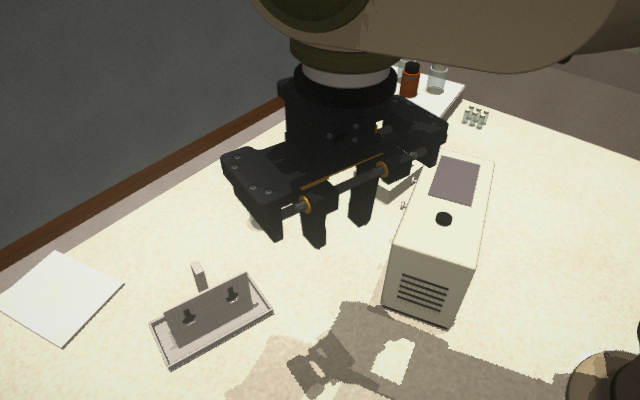

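The rack stands upright and flat in the tray at about (212,305): handle top at 0.139 m, centred within about 2 mm, gripper well clear. Handing in.

```bash
python3 -c "
from plant import r
print(r.hand_in())"
```

```text
the job is handed in; nothing more can be done
None
```

The rack was slid up, drawn off the studs and released upright in the tray, centred to within about 2 mm; the job was handed in after about 19.5 s, and no verdict was returned.

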